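# Clamp a shoe heel in the bonding jig

## Robot

A 7-joint arm with a two-finger parallel gripper is mounted at the origin on the work surface. World frame = base frame: x ahead of the robot, y to its left, z up, the work surface at z = 0. Lengths are in m, angles in rad, forces in N, time in s.
With the tool pointing down it reaches from about 0.425 to 0.875 m from the base axis. Payload 4.7 kg.
Tool frame: the origin (TCP) lies on the centre line of the jaws, within the pads' length; the fingertips stand 19 mm ahead of it and the grasp point (between the pads) is the TCP (robot.finger_overhang is the distance from the TCP to the fingertips, in m); z points along the fingers, y is the line along which they close (so a half turn about z gives the same grasp; the last joint's range is limited). The gripper opens to 87 mm and grips with 3 to 60 N. Pads are 19 mm wide; open, the fingers measure 117 mm over their backs; the gripper's body (75 mm by 190 mm) begins 51 mm behind the grasp point.
Start: joints at [-1.296, 0.321, -0.07, 1.45, 0.023, 1.371, -0.057], TCP at [0.168, 0.628, 0.242] pointing down, gripper open.
Joint ranges: [-2.86, 2.86], [-0.3, 2.09], [-1.38, 1.24], [0.06, 2.45], [-1.56, 4.7], [0.09, 2.05], [-2.69, 2.69]. Speed limits (rad/s): [2.57, 2.57, 3.14, 3.14, 3.14, 3.14, 3.14].

## Interface

Orientations are given as a 3x3 rotation matrix whose columns are the frame's x, y, z axes.
In Python, from plant import robot, cams gives the robot as it stands.
- The arm moves only by the shell command python3 -m inch 'ROWS' [FORCE]. ROWS is JSON, one flat list of numbers, 7 for each row, row after row: the opening, from 0 (shut) to 1 (fully open), then the shift along the world's x, y, z in mm, then the turn, a rotation vector about the world's x, y, z in rad. In form: [fingers, tx, ty, tz, rx, ry, rz, fingers, tx, ty, tz, rx, ry, rz, ...]. A call has 1 to 12 rows; each row is the pose to reach, as a shift and turn from the pose commanded when the call began; what a row does not reach only later rows make up. A row lasts 1/10 s, in which the tool goes at most 50 mm and 8.59 degrees, less where a joint would pass 70% of its speed; a pose out of reach is approached as far as the arm can. A call with a gripper value outside its range is refused whole. The fingers move at their own pace and stop on an object; FORCE is the grip in N (left out, the last holds). Time passes only in rows, so rows that repeat a pose let the fingers close. It gives the time, the measured TCP pose, the force, the opening and the grip force at its end, in the units of the state.
- robot.read_state(): the state, without advancing time (a new reading comes with each control period).
- cams.snapshot(name): name is "side" or "top"; returns the picture (384x512x3 uint8, red, green, blue); there is no depth.
- cams.camera_model(name): a dict with "fx", "fy", "cx", "cy" (pixels), "view" (4x4, takes a point from world to camera coordinates). Camera axes: x right, y down, z forward; pixel columns grow to the right and rows downward; lengths in m; the calibration is good to about 2 mm. A picture is of the moment at which its call begins. camera_model takes no time and is no camera call.
- robot.job_done(): hands the job in; it is judged then, once.
The state is a dict: "time_s": time; "q": joint angles; "joint_vel": joint speeds; "effort": joint torques, N m; "eef_pos": TCP position; "orientation": TCP orientation; "force": force on the tool from outside, world axes, zero at the start; "ft_torque": the same for the moment, N m; "finger_gap": finger opening in m; "grip_force": force on a finger pad.
Only numpy, scipy, OpenCV 4.12 (cv2) and the standard library are available. Lean on these libraries where they do the work, as an engineer would, in place of code of your own. Each camera call takes 0.05 s, during which the arm holds its last target. There are 200 camera calls.

## Task

With the fingertips, push the loose heel block along its channel in the jig until its flat front sits fully home against the metal end stop; then push the red clamp lever over, past its dead point, until it snaps into lock and the clamp's rubber foot holds the block there. Do not pick up or lift the block, leave the glue tin, tool jar and dye bottle standing where they are, and finish with the robot clear of everything.

Things in the scene. Friction and masses are not known exactly. Their poses are not given: they have to be found in the camera images.
- jig: Plywood heel jig, fixed, 180 x 260 x 18 mm; origin on the bench, z up, board x -90..90, y -180..80. A channel along x (centre y = 0, floor z = 18, open at -x) lies between wooden rails 10 thick, inner faces y = 31.5 (26 mm high) and y = -31.5 (14 high). A steel toggle clamp (top z = 68) stands at x = 35, y = -140..-60; its plunger works along +y over the low rail.
- stop_face (a point): Foot of the face of the aluminium end stop that closes the channel's +x end: x = 60, y = 0, z = 18 mm in the jig frame. The stop is 86 mm wide, 16 thick, 26 high above the channel floor.
- heel_block: Loose D-shaped stacked-leather heel, 70 (x) x 60 (y) x 32 mm high, about 0.12 kg, in the channel; origin at the centre of its underside. Flat front at x = +35 faces the stop; round back (radius 30) ends at x = -35. Its x points along the jig's x within 2 degrees. Home, its origin is at x = 25 in the jig frame. Slides with about 1 N of friction.
- clamp_lever (a joint): Lever angle, rad. 0: open, at its stop, leaning 30 degrees from upright to the jig's -y. Grows as it tips towards the jig's +y, over the plunger. Upright 0.52, dead point 0.87, locked 1.57 (60 degrees beyond upright). A spring drives it back to 0 before the dead point and on into lock after it; pushing it takes 0.35 N m at 0 (5 N at the tip), falling to none at the dead point.
- lever_pivot (a point): Pivot of the lever, at x = 35, y = -115, z = 60 mm in the jig frame; the lever turns in the jig's y-z plane.
- lever_tip (a point): Centre of the red ball (radius 11 mm) at the lever's end, 80 mm from the pivot, at z = 129 mm open, 140 upright, 100 locked. The lever is a round bar: steel of radius 6 mm, then from 34 mm out a red grip of radius 9 mm.
- clamp_foot: Black rubber disc 16 mm across, 10 thick, on the plunger's end; origin at the centre of its face, which looks to the jig's +y: x = 35, z = 42, y = -42.5 mm in the jig frame while open. It travels up to 18 mm towards the block as the lever closes and then presses the block against the tall rail with about 6 N.
- glue_tin: Bystander: teal tin with tan lid, 70 mm across, 82 mm high; origin at the centre of its underside.
- tool_jar: Bystander: dark brown jar 68 mm across, 85 mm high, with tool handles standing in it up to 135 mm; origin at the centre of its underside.
- dye_bottle: Bystander: brown bottle with white cap, 44 mm across, 90 mm high; origin at the centre of its underside.
Not all that is in view belongs to the job. What is meant by the heel_block is not green or turquoise, and is the larger of those in its own colour.

How it is judged:
By the outcome, as a careful person would: the job done as asked, in the order asked, and still so for the second after the job is handed in, with the robot touching nothing.
It also fails if it takes over 54 s, if anything falls off the work surface, if the arm or the gripper's body presses on something with over 40 N, if the wrist force passes 120 N, or if a joint passes its speed limit or range.

## Working session

There is one attempt and no reset: what is moved stays moved. The work goes in short steps, Python scripts to look and compute and a shell command to move; the robot and the scene stay as the last step left them, time stands still between calls to the robot, and variables do not carry over. Pictures are saved under pics/ and viewed, at most 10 in all, crops included, and the job is handed in when it is done.

```bash
mkdir -p pics; ls; python3 - <<'E'
from plant import robot,cams
import cv2,numpy as np
for n in("side","top"):
    im=cams.snapshot(n); cv2.imwrite(f"pics/{n}0.png",im[:,:,::-1])
    m=cams.camera_model(n); print(n,m["fx"],m["fy"],m["cx"],m["cy"]);print(np.round(np.array(m["view"]),4))
s=robot.read_state(); print(s["time_s"],s["eef_pos"],s["orientation"],s["finger_gap"],s["force"])
E
```

```text
pics
side 349.63506733904427 349.63506733904427 252.92292701407786 188.5873948893708
[[ 0.7706 -0.6372  0.0119 -0.3886]
 [-0.3886 -0.4846 -0.7837  0.3391]
 [ 0.5051  0.5993 -0.621   0.4426]
 [ 0.      0.      0.      1.    ]]
top 377.6995746188982 377.6995746188982 254.0346015646412 195.1272895491823
[[-0.2323 -0.9726  0.0048  0.1873]
 [-0.9488  0.2255 -0.2211  0.5574]
 [ 0.214  -0.0559 -0.9752  0.6187]
 [ 0.      0.      0.      1.    ]]
0.1 [0.16753054 0.62757414 0.24059472] [[-9.66190471e-01  2.57829134e-01 -3.32574822e-04]
 [ 2.57829328e-01  9.66189083e-01 -1.64128391e-03]
 [-1.01840647e-04 -1.67154042e-03 -9.99998598e-01]] 0.08697139193849922 [-0.48725645 -0.29842393  0.1734474 ]
```

View pics/side0.png

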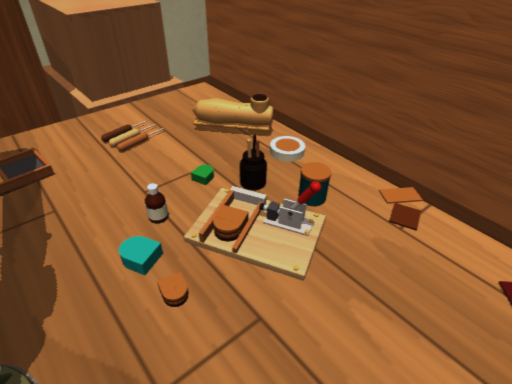

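View pics/top0.png

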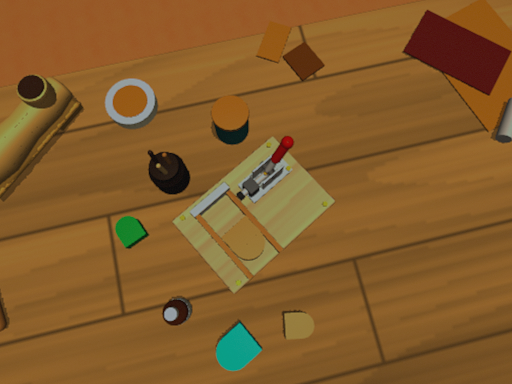

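The side view shows the jig around (258,230), with the block at (230,222) and the red ball at (315,188). In the top view the board corners are near (273,138), (334,203), (236,291) and (174,222), the block is at (245,240), the stop at (210,200) and the ball at (287,142). Next I'll measure these.

```bash
cat > h.py <<'E'
import numpy as np,cv2
from plant import robot,cams
def model(n):
    m=cams.camera_model(n);V=np.array(m["view"]);K=np.array([[m["fx"],0,m["cx"]],[0,m["fy"],m["cy"]],[0,0,1]]);return K,V
def ray(n,p):
    K,V=model(n);R=V[:3,:3];c=-R.T@V[:3,3];d=R.T@np.linalg.inv(K)@[p[0],p[1],1];return c,d/np.linalg.norm(d)
def onz(n,p,z):
    c,d=ray(n,p);return c+d*(z-c[2])/d[2]
def tri(p,q):
    A=np.zeros((3,3));b=np.zeros(3)
    for n,u in(("top",p),("side",q)):
        c,d=ray(n,u);M=np.eye(3)-np.outer(d,d);A+=M;b+=M@c
    return np.linalg.solve(A,b)
def proj(n,P):
    K,V=model(n);x=V[:3,:3]@P+V[:3,3];u=K@x;return u[:2]/u[2]
E
python3 - <<'E'
from h import *
t=cv2.imread("pics/top0.png");s=cv2.imread("pics/side0.png")
h=cv2.cvtColor(t,cv2.COLOR_BGR2HSV)
print("hsv board,block,bench,rail",[h[y,x].tolist() for x,y in((300,205),(245,242),(380,180),(262,222))])
def red(im):
    b,g,r=[im[:,:,i].astype(int) for i in range(3)]
    m=((r>110)&(g<40)&(b<50)).astype(np.uint8)
    n,l,st,c=cv2.connectedComponentsWithStats(m);return [(st[i].tolist(),c[i].round(1).tolist()) for i in range(1,n) if st[i,4]>30]
print(red(t),red(s))
for n in("top","side"):
    c,_=ray(n,(0,0));print(n,c)
for p in((273,138),(334,203),(236,291),(174,222)): print(onz("top",p,.018))
for p in((273,138),(334,203),(236,291),(174,222)): print(proj("side",onz("top",p,.018)))
cv2.imwrite("pics/c0.png",np.hstack([cv2.resize(t[125:300,165:345],None,fx=3,fy=3,interpolation=cv2.INTER_CUBIC)[:525],]))
E
```

```text
hsv board,block,bench,rail [[25, 119, 150], [19, 166, 152], [17, 182, 150], [27, 110, 150]]
[([282, 136, 11, 11, 95], [287.2, 141.2]), ([272, 147, 13, 15, 65], [277.9, 154.0])] [([311, 181, 10, 9, 73], [315.4, 185.2]), ([298, 188, 13, 13, 55], [303.8, 194.2])]
top [0.43996698 0.09106336 0.72569899]
side [ 0.20770288 -0.34850956  0.5452544 ]
[ 0.69992236 -0.01333618  0.018     ]
[ 0.54483893 -0.09487416  0.018     ]
[0.42916863 0.12381204 0.018     ]
[0.5796005  0.20963199 0.018     ]
[324.67683372 215.35965795]
[302.377043   274.29388998]
[186.81553367 236.14516783]
[221.92137549 187.85079694]
```

View pics/c0.png

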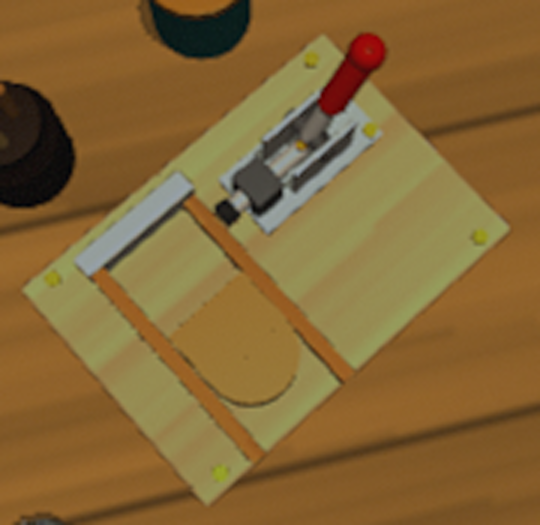

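The crop confirms the layout: clamp at the top, lever leaning up and right (open), block mid-channel with its flat front toward the stop. Next I'll fit the jig frame.

```bash
python3 - <<'E'
from h import *
t=cv2.imread("pics/top0.png");h=cv2.cvtColor(t,cv2.COLOR_BGR2HSV)
m=((h[:,:,0]>=21)&(h[:,:,0]<=32)&(h[:,:,1]<150)&(h[:,:,2]>90)).astype(np.uint8)
m[:,:165]=0;m[:,345:]=0;m[:125]=0;m[300:]=0
m=cv2.morphologyEx(m,cv2.MORPH_OPEN,np.ones((3,3)))
c=np.vstack([k for k in cv2.findContours(m,0,1)[0] if cv2.contourArea(k)>60])
hull=cv2.convexHull(c)
W=np.array([onz("top",p+0.0,.018)[:2] for p in hull[:,0,:]])
(cx,cy),sz,a=cv2.minAreaRect((W*1000).astype(np.float32));print("rect",cx,cy,sz,a)
q=cv2.approxPolyN(hull,4)[0] if hasattr(cv2,"approxPolyN") else None;print(q.tolist())
Q=np.array([onz("top",p,.018)[:2] for p in q]);
J=np.array([[.09,-.18],[-.09,-.18],[-.09,.08],[.09,.08]])
ref=np.array([[272.5,137.5],[334.5,202],[235.3,292],[173.3,221.8]])
Q=np.array([Q[np.argmin(np.linalg.norm(q-r,axis=1))] for r in ref])
for Q in(Q,np.array([onz("top",p,.018)[:2] for p in ref])):
    U,_,Vt=np.linalg.svd((J-J.mean(0)).T@(Q-Q.mean(0)));R=Vt.T@np.diag([1,np.linalg.det(Vt.T@U.T)])@U.T
    o=Q.mean(0)-R@J.mean(0);yaw=np.arctan2(R[1,0],R[0,0]);print("jig",o,np.degrees(yaw),"res",np.round((Q-(J@R.T+o))*1000,1).tolist())
# ball
B=tri((286.9,141.2),(315.8,186.5));print("ball",B,"jig",R.T@(B[:2]-o))
print("ball via z",onz("top",(287.2,141.2),.129))
b=((h[:,:,0]>=17)&(h[:,:,0]<=20)&(h[:,:,1]>135)&(h[:,:,1]<180)&(h[:,:,2]>130)).astype(np.uint8);
b[:,:215]=0;b[:,270:]=0;b[:210]=0;b[265:]=0
b=cv2.morphologyEx(b,cv2.MORPH_OPEN,np.ones((5,5)))
k=max(cv2.findContours(b,0,1)[0],key=cv2.contourArea)
P=np.array([onz("top",p+0.0,.05)[:2] for p in k[:,0,:]]);L=(P-o)@R
print("block jig extents",L.min(0),L.max(0),cv2.contourArea(k))
for n,p,z in(("tin",(230,110),.082),("jar",(168,165),.085),("bottle",(171,314),.09)):
    w=onz("top",p,z)[:2];print(n,w,(w-o)@R)
w={"stop face ends":((187,191),(94,268)) }
for p in((191,192),(95,270)): 
    w=onz("top",(165+p[0]/3,125+p[1]/3),.044)[:2];print("stop top edge",(w-o)@R)
E
```

```text
rect 566.0045776367188 58.13409423828125 (177.83840942382812, 257.24102783203125) 28.380859375
[[234, 293], [172, 221], [272, 136], [335, 201]]
jig [0.54157679 0.10166728] 28.44689518207242 res [[-2.0, 1.3], [-0.0, 1.6], [2.2, -1.0], [-0.3, -1.9]]
jig [0.54009358 0.10078226] 28.46652831737898 res [[-3.8, 1.9], [-0.3, 4.0], [4.9, -2.8], [-0.8, -3.2]]
ball [ 0.64758982 -0.01772715  0.12819331] jig [ 0.03801253 -0.15541869]
ball via z [ 0.64814578 -0.01872767  0.129     ]
block jig extents [-0.06638531 -0.02969599] [0.00353048 0.03191236] 1118.5
tin [0.74776203 0.05985376] [ 0.16305207 -0.13496426]
jar [0.6689317  0.18971644] [0.15565109 0.01677157]
bottle [0.41958074 0.23016243] [-0.04427387  0.17117943]
stop top edge [ 0.06031784 -0.03919627]
stop top edge [0.06242588 0.03648142]
```

```bash
python3 -m inch '[0,282,-378,0,0,0,0.757, 0,282,-378,0,0,0,0.757, 0,282,-378,0,0,0,0.757, 0,282,-378,0,0,0,0.757, 0,282,-378,0,0,0,0.757, 0,282,-378,0,0,0,0.757, 0,282,-378,0,0,0,0.757, 0,282,-378,0,0,0,0.757, 0,282,-378,0,0,0,0.757, 0,282,-378,0,0,0,0.757, 0,282,-378,0,0,0,0.757, 0,282,-378,0,0,0,0.757]' 40
python3 - <<'E'
import numpy as np
from h import *
a=np.radians(28.4);R=np.array([[np.cos(a),-np.sin(a)],[np.sin(a),np.cos(a)]]);o=np.array([.542,.102])
for j in((-.09,0),(-.0195,0),(.035,-.20),(.035,-.1),(.035,-.09)): print(j,o+R@j)
s=robot.read_state();print(s["eef_pos"],s["orientation"],s["q"])
E
```

```text
time_s: 1.3
eef_pos: [0.4496, 0.2496, 0.2412]
orientation: [[-0.88, -0.475, -0.001], [-0.475, 0.88, 0.0], [0.001, 0.001, -1.0]]
force: [-0.7, 0.2, -0.4]
finger_gap: 0.0027
grip_force: 0.0
(-0.09, 0) [0.46283163 0.05919382]
(-0.0195, 0) [0.52484685 0.09272533]
(0.035, -0.2) [ 0.66791254 -0.05728287]
(0.035, -0.1) [0.62035012 0.03068199]
(0.035, -0.09) [0.61559388 0.03947848]
[0.44955114 0.24961073 0.24124441] [[-8.80201438e-01 -4.74599406e-01 -9.12772005e-04]
 [-4.74599762e-01  8.80201694e-01  2.09522498e-04]
 [ 7.03984212e-04  6.17623380e-04 -9.99999561e-01]] [-0.75186305  0.02937855  0.19831877  1.79055437 -0.00664878  1.32290679
  1.5133133 ]
```

```bash
python3 -m inch '[0,11.5,-191.5,-90,0,0,0, 0,11.5,-191.5,-90,0,0,0, 0,11.5,-191.5,-90,0,0,0, 0,11.5,-191.5,-90,0,0,0, 0,11.5,-191.5,-90,0,0,0, 0,11.5,-191.5,-90,0,0,0, 0,11.5,-191.5,-192,0,0,0, 0,11.5,-191.5,-192,0,0,0, 0,11.5,-191.5,-192,0,0,0, 0,11.5,-191.5,-192,0,0,0, 0,11.5,-191.5,-192,0,0,0]'
python3 - <<'E'
from h import *
im=np.hstack([cv2.resize(cams.snapshot("top")[125:300,165:345],(400,389)),cv2.resize(cams.snapshot("side")[150:300,160:340],(400,389))])
cv2.imwrite("pics/a.png",im[:,:,::-1]);print(robot.read_state()["force"])
E
```

```text
time_s: 2.4
eef_pos: [0.4633, 0.0603, 0.0521]
orientation: [[-0.878, -0.478, 0.004], [-0.478, 0.878, 0.002], [-0.004, -0.001, -1.0]]
force: [0.4, 0.0, 0.3]
finger_gap: 0.0007
grip_force: 0.0
[-0.28466607 -0.35862542  0.02180085]
```

View pics/a.png

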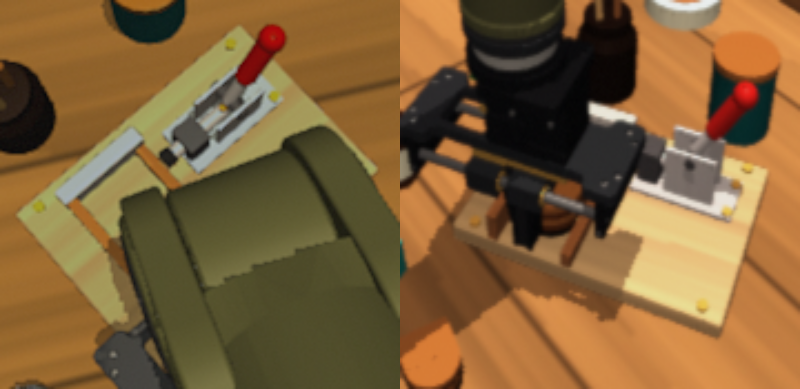

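The fingers are in the channel behind the block (around (525,215) on the side crop) and clear of the clamp. I'll push slowly along jig +x.

```bash
python3 -m inch '[0,7,3.8,0,0,0,0, 0,14,7.6,0,0,0,0, 0,21,11.4,0,0,0,0, 0,28,15.1,0,0,0,0, 0,35,18.9,0,0,0,0, 0,42,22.7,0,0,0,0, 0,49,26.5,0,0,0,0, 0,53,28.7,0,0,0,0, 0,55,29.7,0,0,0,0, 0,57,30.8,0,0,0,0, 0,57,30.8,0,0,0,0, 0,57,30.8,0,0,0,0]'
python3 - <<'E'
from h import *
s=robot.read_state();p=s["eef_pos"];a=np.radians(28.4);R=np.array([[np.cos(a),-np.sin(a)],[np.sin(a),np.cos(a)]]);print((p[:2]-[.542,.102])@R,R.T@np.array(s["force"])[:2])
E
```

```text
time_s: 3.7
eef_pos: [0.5182, 0.0893, 0.0496]
orientation: [[-0.879, -0.476, 0.0], [-0.476, 0.879, 0.0], [-0.0, 0.0, -1.0]]
force: [-0.0, 0.3, 0.5]
finger_gap: 0.0003
grip_force: 0.0
[-0.02698403  0.00018154] [0.14725187 0.31205881]
```

```bash
python3 -m inch '[0,1.8,1,0,0,0,0, 0,3.5,1.9,0,0,0,0, 0,5.3,2.9,0,0,0,0, 0,6.2,3.3,0,0,0,0, 0,7,3.8,0,0,0,0, 0,7,3.8,0,0,0,0, 0,7,3.8,0,0,0,0]'
python3 -m inch '[0,0.9,0.5,0,0,0,0, 0,0.9,0.5,0,0,0,0]'
python3 -m inch '[0,0.9,0.5,0,0,0,0, 0,0.9,0.5,0,0,0,0]'
```

```text
time_s: 4.4
eef_pos: [0.5236, 0.0922, 0.0493]
orientation: [[-0.88, -0.476, -0.004], [-0.476, 0.88, -0.001], [0.004, 0.001, -1.0]]
force: [-6.1, -3.0, 3.3]
finger_gap: 0.0002
grip_force: 3.0
time_s: 4.6
eef_pos: [0.5237, 0.0922, 0.0491]
orientation: [[-0.88, -0.476, -0.006], [-0.476, 0.88, -0.002], [0.006, 0.001, -1.0]]
force: [-7.7, -3.7, 5.9]
finger_gap: 0.0005
grip_force: 4.2
time_s: 4.8
eef_pos: [0.5237, 0.0922, 0.049]
orientation: [[-0.88, -0.475, -0.008], [-0.475, 0.88, -0.002], [0.008, 0.002, -1.0]]
force: [-9.6, -4.3, 7.8]
finger_gap: 0.0004
grip_force: 5.3
```

Contact is firm at about 10 N and the block has stopped at the expected place. I'll back off, rise, and check.

```bash
python3 -m inch '[0,-9,-5,0,0,0,0, 0,-27,-14,0,0,0,0, 0,-27,-14,40,0,0,0, 0,-27,-14,90,0,0,0, 0,-27,-14,140,0,0,0, 0,0,-120,140,0,0,0, 0,0,-120,140,0,0,0, 0,0,-120,140,0,0,0, 0,0,-120,140,0,0,0]'
python3 - <<'E'
from h import *
im=np.hstack([cv2.resize(cams.snapshot("top")[125:300,165:345],(400,389)),cv2.resize(cams.snapshot("side")[150:300,160:340],(400,389))])
cv2.imwrite("pics/b.png",im[:,:,::-1]);print(robot.read_state()["force"])
E
```

```text
time_s: 5.7
eef_pos: [0.5274, -0.0283, 0.1898]
orientation: [[-0.882, -0.472, 0.002], [-0.472, 0.882, -0.0], [-0.001, -0.001, -1.0]]
force: [0.1, 0.4, -0.2]
finger_gap: 0.0006
grip_force: 0.0
[-0.38966004  0.54254977 -0.29743852]
```

View pics/b.png

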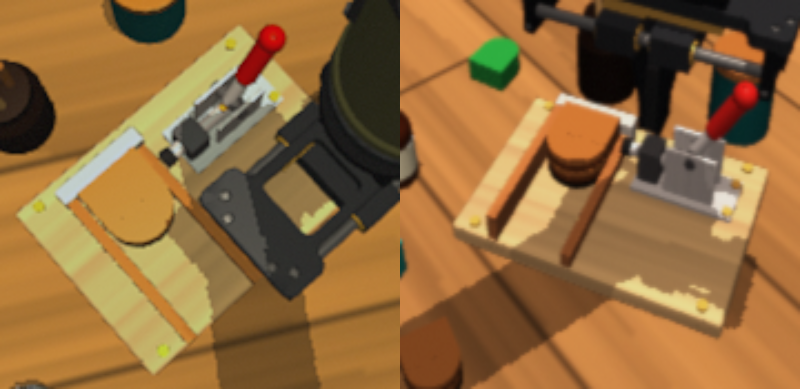

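The block's front is flush against the stop on the top crop (edge about (80,190) to (145,140)), and the lever is still open. Next the fingertips go behind the lever.

```bash
python3 -m inch '[0,143,-33.5,0,0,0,0, 0,143,-33.5,0,0,0,0, 0,143,-33.5,0,0,0,0, 0,143,-33.5,0,0,0,0, 0,143,-33.5,0,0,0,0, 0,143,-33.5,-51,0,0,0, 0,143,-33.5,-51,0,0,0, 0,143,-33.5,-51,0,0,0]'
python3 - <<'E'
from h import *
s=robot.read_state();p=s["eef_pos"];a=np.radians(28.4);R=np.array([[np.cos(a),-np.sin(a)],[np.sin(a),np.cos(a)]]);print(p,(p[:2]-[.542,.102])@R,R.T@np.array(s["force"])[:2])
E
```

```text
time_s: 6.6
eef_pos: [0.6685, -0.0577, 0.1387]
orientation: [[-0.879, -0.477, -0.002], [-0.477, 0.879, 0.002], [0.001, 0.002, -1.0]]
force: [0.9, -1.4, 0.1]
finger_gap: 0.0003
grip_force: 0.0
[ 0.668451   -0.05765529  0.13869498] [ 0.03529652 -0.20058371] [ 0.10898886 -1.59397184]
```

```bash
python3 -m inch '[0,-3.8,7,0,0,0,0, 0,-7.6,14.1,0,0,0,0, 0,-11.4,21.1,0,0,0,0, 0,-15.2,28.1,0,0,0,0, 0,-19,35.2,0,0,0,0, 0,-22.8,42.2,0,0,0,0, 0,-26.6,49.3,0,0,0,0, 0,-30.4,56.3,0,0,0,0, 0,-34.2,63.3,0,0,0,0, 0,-38,70.4,0,0,0,0]'
python3 - <<'E'
from h import *
im=np.hstack([cv2.resize(cams.snapshot("top")[125:300,165:345],(400,389)),cv2.resize(cams.snapshot("side")[150:300,160:340],(400,389))])
cv2.imwrite("pics/c.png",im[:,:,::-1])
s=robot.read_state();p=s["eef_pos"];a=np.radians(28.4);R=np.array([[np.cos(a),-np.sin(a)],[np.sin(a),np.cos(a)]]);print(p,(p[:2]-[.542,.102])@R,R.T@np.array(s["force"])[:2])
E
```

```text
time_s: 7.6
eef_pos: [0.632, 0.0115, 0.1393]
orientation: [[-0.879, -0.476, 0.001], [-0.476, 0.879, 0.0], [-0.001, -0.0, -1.0]]
force: [1.0, -1.8, 3.6]
finger_gap: 0.0002
grip_force: 1.5
[0.63108826 0.01360474 0.13836529] [ 0.03632344 -0.1201293 ] [ 0.93687608 -1.11237141]
```

View pics/c.png

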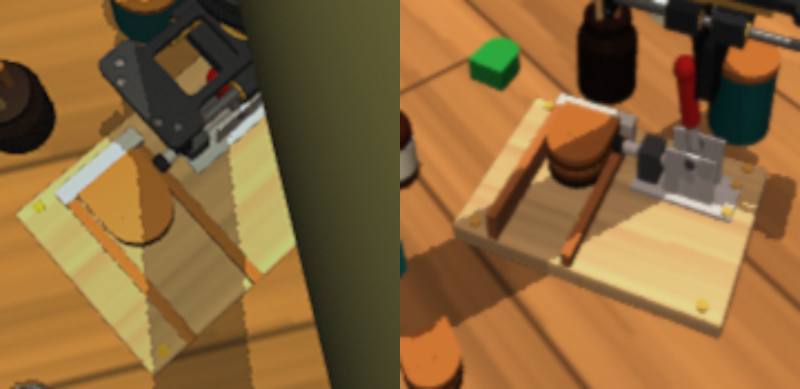

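The lever has moved past upright (ball at (685,65) on the side crop) and the resistance is falling. I'll push on past the dead point.

```bash
python3 -m inch '[0,-3.8,7,0,0,0,0, 0,-7.6,14.1,0,0,0,0, 0,-11.4,21.1,0,0,0,0, 0,-15.2,28.1,0,0,0,0, 0,-15.2,28.1,0,0,0,0, 0,-15.2,28.1,0,0,0,0]'
python3 - <<'E'
from h import *
im=np.hstack([cv2.resize(cams.snapshot("top")[125:300,165:345],(400,389)),cv2.resize(cams.snapshot("side")[150:300,160:340],(400,389))])
cv2.imwrite("pics/d.png",im[:,:,::-1])
E
```

```text
time_s: 8.3
eef_pos: [0.6166, 0.0395, 0.1385]
orientation: [[-0.879, -0.477, -0.0], [-0.477, 0.879, 0.0], [0.0, 0.0, -1.0]]
force: [-0.2, -0.5, -0.1]
finger_gap: 0.0006
grip_force: 0.0
```

View pics/d.png

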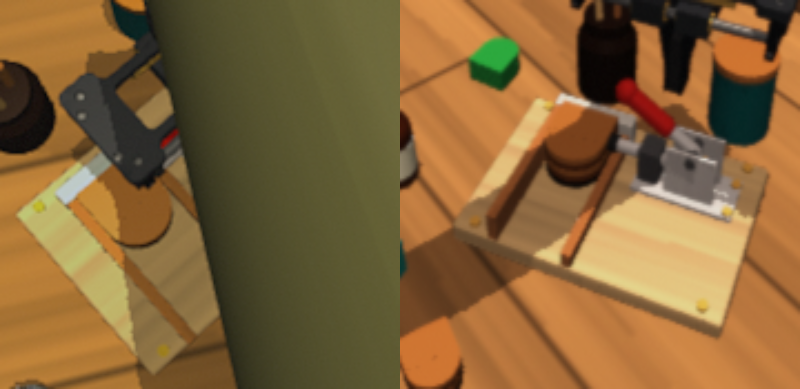

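The lever has snapped over (ball at (627,90) on the side crop) and the foot is on the block. I'll rise and retreat, then verify.

```bash
python3 -m inch '[0,0,0,50,0,0,0, 0,0,0,100,0,0,0, 0,-40,-70,120,0,0,0, 0,-40,-150,120,0,0,0, 0,-40,-230,120,0,0,0, 0,-40,-330,120,0,0,0, 0,-40,-330,120,0,0,0, 0,-40,-330,120,0,0,0, 0,-40,-330,120,0,0,0, 0,-40,-330,120,0,0,0, 0,-40,-330,120,0,0,0]'
python3 - <<'E'
from h import *
t=cams.snapshot("top");s=cams.snapshot("side")
im=np.hstack([cv2.resize(t[125:300,165:345],(400,389)),cv2.resize(s[150:300,160:340],(400,389))])
cv2.imwrite("pics/e.png",im[:,:,::-1])
a=np.radians(28.4);o=np.array([.542,.102]);R=np.array([[np.cos(a),-np.sin(a)],[np.sin(a),np.cos(a)]])
for j,z in(((.035,-.0457),.1),):
    P=np.append(o+R@j,z)
    for n,k0,f in(("top",(165,125),(400/180,389/175)),("side",(160,150),(400/180,389/150))): print(n,(proj(n,P)-k0)*f)
h=cv2.cvtColor(t,cv2.COLOR_RGB2HSV)
b=((h[:,:,0]>=14)&(h[:,:,0]<=20)&(h[:,:,1]>135)&(h[:,:,1]<180)&(h[:,:,2]>130)).astype(np.uint8)
b[:,:190]=0;b[:,260:]=0;b[:185]=0;b[255:]=0
b=cv2.morphologyEx(b,cv2.MORPH_OPEN,np.ones((5,5)))
k=max(cv2.findContours(b,0,1)[0],key=cv2.contourArea)
L=(np.array([onz("top",p+0.0,.05)[:2] for p in k[:,0,:]])-o)@R;print("block",L.min(0),L.max(0))
E
```

```text
time_s: 9.5
eef_pos: [0.576, -0.2926, 0.2584]
orientation: [[-0.881, -0.473, -0.0], [-0.473, 0.881, -0.0], [0.0, 0.0, -1.0]]
force: [0.3, -0.1, -0.9]
finger_gap: 0.0005
grip_force: 0.0
top [163.12095853 141.38713813]
side [228.61447873  89.75007929]
block [-0.00924044 -0.02481171] [0.02673064 0.02956773]
```

View pics/e.png

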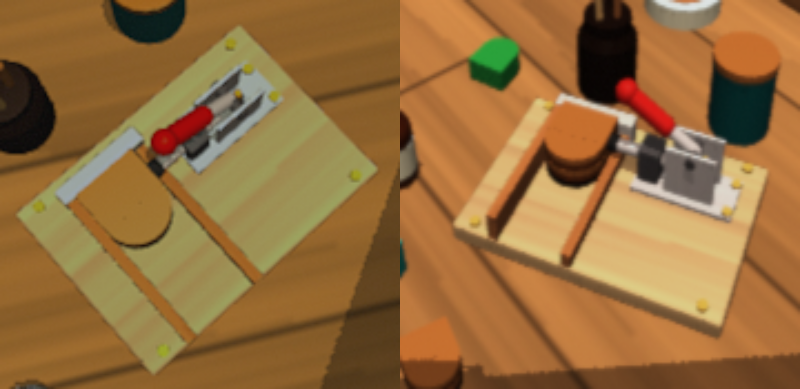

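The ball is at the predicted locked position: (163,141) on the top crop and (627,90) on the side crop. The block's back is at x ≈ -9 mm (home is -10), and its front is flush with the stop.

```bash
python3 -c "
from plant import robot
print(robot.job_done())"
```

```text
the job is handed in; nothing more can be done
None
```

The heel block is home against the end stop, the clamp lever is locked with its foot on the block, and the job was handed in at about 9.6 s with the arm clear of everything.

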